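# Level the toy balance with little shoes

## Robot

A 7-joint arm with a two-finger parallel gripper is mounted at the origin on the work surface. World frame = base frame: x ahead of the robot, y to its left, z up, the work surface at z = 0. Lengths are in m, angles in rad, forces in N, time in s.
With the tool pointing down it reaches from about 0.425 to 0.925 m from the base axis. Payload 6.8 kg.
Tool frame: the origin (TCP) lies at the very end of the fingers, on their centre line; the grasp point (between the pads) lies 19 mm behind it; z points along the fingers, y is the line along which they close (so a half turn about z gives the same grasp; the last joint's range is limited). The gripper opens to 85 mm and grips with 20 to 120 N. Pads are 22 mm wide; open, the fingers measure 114 mm over their backs; the gripper's body (76 mm by 85 mm) begins 54 mm behind the grasp point. The pads swing forward as they close: fully open they stand 13 mm farther back than shut.
Start: joints at [1.197, 0.477, 0.022, 1.555, -0.011, 1.109, -0.083], TCP at [0.177, -0.651, 0.231] pointing down, gripper open.
Joint ranges: [-2.96, 2.96], [-0.34, 2.1], [-1.41, 1.46], [0.24, 2.44], [-1.37, 4.51], [0.17, 1.92], [-2.96, 2.96]. Speed limits (rad/s): [2.39, 2.39, 3.14, 3.14, 3.14, 3.14, 3.14].

## Interface

Orientations are given as a rotation vector (axis times angle).
In Python, from bench import monitor, optics, r gives the robot as it stands.
- The arm moves only by the shell command python3 -m crank 'ROWS' [OPENING] [FORCE]. ROWS is JSON, a list of rows, each a list of 2 entries, a list of its own where there are three numbers: the shift along the tool's x, y, z in cm, then the turn, a rotation vector about the tool's x, y, z in rad. A call has 1 to 5 rows; each row shifts and turns the commanded pose from where the row before left it, along the tool's axes as they then stand; what a row does not reach is not made up. A row lasts 1/10 s, in which the tool goes at most 50 mm and 8.59 degrees, less where a joint would pass 70% of its speed; a pose out of reach is approached as far as the arm can. A call is refused whole if a number of a shift passes 5 or a number of a turn 0.15, either way. A call with a gripper value outside its range is refused whole. OPENING is the finger opening in cm, from 0 to 8.54, set as the call begins (- or left out, the last holds). The fingers move at their own pace and stop on an object; FORCE is the grip in N (left out, the last holds). Time passes only in rows, so rows that do not move let the fingers close. It gives the time, the measured TCP pose, the force, the opening and the grip force at its end, in the units of the state.
- monitor.get_obs(): the state, without advancing time (a new reading comes with each control period).
- optics.grab_frame(name): name is "scene" or "side" or "wrist"; returns (picture, depth): 420x560x3 uint8, red, green, blue; 420x560 float32, m along the optical axis (not along the pixel's ray), 0 where there is no reading.
- optics.camera_model(name): a dict with "vertical_fov" (degrees; the focal length in pixels is half the picture's height over the tangent of half this angle, whatever the lens; pixels are square), "cx", "cy" (the principal point, pixels), "R" (3x3) and "t" (3): a world point X has camera coordinates R X + t; the wrist camera has in their place "hand_eye" (4x4, takes a point from camera to tool coordinates, whose origin is the TCP and whose axes are the flange's). Camera axes: x right, y down, z forward; pixel columns grow to the right and rows downward; lengths in m; the calibration is good to about 2 mm. The wrist camera is an equidistant fisheye: a pixel r from the principal point sees the ray r / f radians off the axis. A picture is of the moment at which its call begins: read the wrist's pose just before it. camera_model takes no time and is no camera call.
- r.hand_in(): hands the job in; it is judged then, once.
The state is a dict: "clock": time; "joints": joint angles; "qvel": joint speeds; "tau": joint torques, N m; "tcp_pos": TCP position; "orientation": TCP orientation; "contact_force": force on the tool from outside, world axes, zero at the start; "moment": the same for the moment, N m; "grip_width": finger opening in m; "gripper_force": force on a finger pad.
Only numpy, scipy, OpenCV 4.12 (cv2) and the standard library are available. Lean on these libraries where they do the work, as an engineer would, in place of code of your own. Each camera call takes 0.05 s, during which the arm holds its last target. There are 200 camera calls.

## Task

The toy balance is tipped: bring it level, with the watering can and all four little red shoes on its two pans, the can upright and the shoes standing on their soles. Move shoes between the pans and add the one waiting on the white rack; the can weighs as much as the four shoes together. Leave the bench, the pink bowl and the green lawnmower where they are.

Things in the scene. Friction and masses are not known exactly. Their poses are not given: they have to be found in the camera images.
- balance: fixed wooden stand of the toy balance. Origin on the table, plumb below the middle of the beam; x points away from the robot (yaw within 0.13), y along the level beam to the robot's left. Column (22 x 24, 285 high) at x +36; base board 16 thick from x -20 to +130, y +-100.
- beam_mid (a point): middle of the blue rocking beam (22 x 22, 270 long along y), 238 above the table, straight over the middle of both pans, so a gripper coming straight down cannot reach the pans: come in from the robot's side, tool leaning 25 to 45 degrees. A brass pivot sticks out 15 towards the robot here.
- beam (a joint): rocking angle of the beam, rad: 0 = level, positive = left pan (robot's left, +y) up and right pan down; stops at +-0.08. A light spring resists: 30 g of difference between the pans turns it about 0.067; it settles in about a second
- pan_left_floor (a point): middle of the floor (upper face) of the left (+y) yellow pan; axes as the balance's. Inside 104 (x) x 204 (y), rim 6 high, 3 thick. It hangs 120 left of the middle, 120 above the table when level, stays horizontal and moves only up or down, by 120 mm x the beam angle. Beam underside 107 above this floor; steel hanger at the far edge (x +55 to +60, 18 wide).
- pan_right_floor (a point): the same for the right (-y) pan, 120 right of the middle, which goes down by 120 mm x the beam angle
- shoe_a: little red wooden shoe with a dark sole, 60 long (x) x 20 wide (y), about 30 g. Origin: centre of the underside of the sole; x points to the toe, z up. Its heel half (x -30 to 0) is a solid block 36 high, flat on both sides, the place to grip; its toe half is 19 high. Starts on a pan, toe away from the robot.
- shoe_b: little red wooden shoe with a dark sole, 60 long (x) x 20 wide (y), about 30 g. Origin: centre of the underside of the sole; x points to the toe, z up. Its heel half (x -30 to 0) is a solid block 36 high, flat on both sides, the place to grip; its toe half is 19 high. Starts on a pan, toe away from the robot.
- shoe_c: little red wooden shoe with a dark sole, 60 long (x) x 20 wide (y), about 30 g. Origin: centre of the underside of the sole; x points to the toe, z up. Its heel half (x -30 to 0) is a solid block 36 high, flat on both sides, the place to grip; its toe half is 19 high. Starts on a pan, toe away from the robot.
- shoe_d: little red wooden shoe with a dark sole, 60 long (x) x 20 wide (y), about 30 g. Origin: centre of the underside of the sole; x points to the toe, z up. Its heel half (x -30 to 0) is a solid block 36 high, flat on both sides, the place to grip; its toe half is 19 high. Starts on the rack, toe away from the robot.
- can: steel toy watering can, upright, 44 across and 42 high, about 120 g, spout to +x and handle to -x, 80 long over both. Origin: centre of its underside. Stands on one of the pans beside one shoe; the other pan holds two shoes.
- rack: fixed white plastic shoe rack, 90 (x) x 104 (y), two tiers; the top board is 80 above the table and has three ribs 6 high along x (at y -50, 0, 50) which make two slots; the fourth shoe stands in the slot at y +25. Origin on the table, under its centre. It stands left or right of the balance.
- bench: brown wooden toy bench, loose, 50 x 100 x 48 high, on the other side of the balance from the rack; leave alone. Origin: centre underneath.
- bowl: pink silicone bowl, loose, 90 across, 40 high; leave alone. Origin: centre underneath.
- mower: green plastic toy lawnmower, loose, 60 x 64, handle up to 85 high; leave alone. Origin: centre underneath.
Things that resemble listed ones, but are neither listed nor needed, are in the scene too. Leave any yellow look-alike of the shoe_d alone.

How it is judged:
By the outcome, as a careful person would: the job done as asked, in the order asked, and still so for the second after the job is handed in, with the robot touching nothing.
It also fails if it takes over 69 s, if anything falls off the work surface, if the arm or the gripper's body presses on something with over 40 N, if the wrist force passes 120 N, or if a joint passes its speed limit or range.

## Working session

There is one attempt and no reset: what is moved stays moved. The work goes in short steps, Python scripts to look and compute and a shell command to move; the robot and the scene stay as the last step left them, time stands still between calls to the robot, and variables do not carry over. Pictures are saved under pics/ and viewed, at most 10 in all, crops included, and the job is handed in when it is done.

```bash
ls; mkdir -p pics
python3 - <<'E'
from bench import monitor, optics, r
import cv2,numpy as np
o=monitor.get_obs();print(o)
ims=[]
for n in("scene","side"):
    p,d=optics.grab_frame(n);np.savez(f"{n}.npz",p=p,d=d);cv2.imwrite(f"pics/{n}0.png",p[:,:,::-1]);print(n,optics.camera_model(n))
print(optics.camera_model("wrist"))
E
```

```text
pics
{'clock': 0.0, 'joints': array([ 1.19690572,  0.47781928,  0.02234466,  1.55644897, -0.01144833,
        1.10930212, -0.08310572]), 'qvel': array([0.00047559, 0.0002747 , 0.0007443 , 0.00074818, 0.00064103,
       0.00108003, 0.00141229]), 'tau': array([-7.20674848e-05, -5.96435809e+01,  1.60783734e+00, -2.81192797e+01,
        1.24231828e-02,  9.38416051e-03, -1.03941244e-05]), 'tcp_pos': array([ 0.1771162 , -0.65073499,  0.23031402]), 'orientation': array([-3.11210065e+00, -4.16090443e-01,  6.73174491e-04]), 'contact_force': array([ 0.8575616 ,  0.11948876, -0.03597412]), 'moment': array([0.02764328, 0.05574606, 0.07966724]), 'gripper_force': 0.0, 'grip_width': 0.0853333572692181}
scene {'vertical_fov': 45.626622917425955, 'cx': 278.2144911411456, 'cy': 202.5038735110199, 'R': array([[-0.7739375 ,  0.63300394,  0.01807661],
       [ 0.44703053,  0.56633158, -0.69241046],
       [-0.44853591, -0.52780162, -0.72127733]]), 't': array([ 0.4032455 , -0.16928671,  1.81804473])}
side {'vertical_fov': 57.816562551583765, 'cx': 275.32378165877395, 'cy': 205.19854505176937, 'R': array([[-0.86331798, -0.50422568,  0.02094104],
       [-0.31243173,  0.50142685, -0.80681939],
       [ 0.39631865, -0.70308434, -0.59042692]]), 't': array([0.49691331, 0.2836847 , 0.84371375])}
{'vertical_fov': 65.70646984690485, 'cx': 279.71260846110243, 'cy': 207.40271776035877, 'hand_eye': array([[ 3.23343786e-04, -9.55773703e-01, -2.94102914e-01,
         7.50900951e-02],
       [ 9.99999796e-01,  1.47029850e-04,  6.21607088e-04,
        -7.14155119e-05],
       [-5.50873801e-04, -2.94103055e-01,  9.55773556e-01,
        -1.43487964e-01],
       [ 0.00000000e+00,  0.00000000e+00,  0.00000000e+00,
         1.00000000e+00]])}
```

View pics/scene0.png

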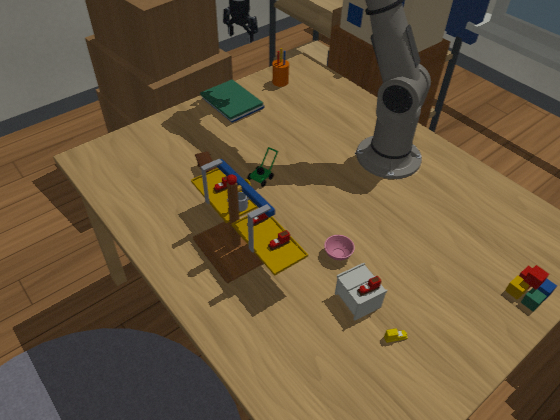

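View pics/side0.png

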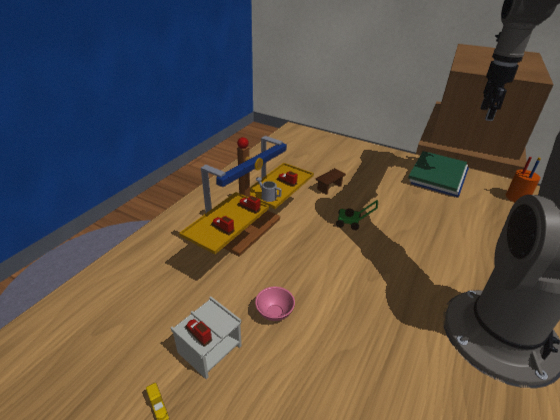

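The scene shows the balance at about (240,215). The left pan, at scene (270,240), holds two shoes. The right pan, at scene (225,190), holds the can and one shoe. The rack is at (360,290) with shoe_d at (370,287).

These could be mistaken for shoe_d:
- the shoe on the rack, side view (198,330)
- the yellow look-alike, side (157,400)
- the pan shoes, side (224,225), (250,204) and (288,178)
- the red knob, side (243,143)
- the red block, scene (535,275)

By the description it is the red shoe on the white rack.

```bash
cat > h.py <<'E'
import numpy as np,cv2
from bench import optics,monitor
from scipy.spatial.transform import Rotation as Ro
def cloud(n,p,d):
    m=optics.camera_model(n);H,W=d.shape;f=H/2/np.tan(np.radians(m["vertical_fov"])/2)
    v,u=np.mgrid[:H,:W];X=np.dstack([(u-m["cx"])/f*d,(v-m["cy"])/f*d,d])
    return (X-m["t"])@m["R"]
def hsv(p): return cv2.cvtColor(p,cv2.COLOR_RGB2HSV)
def mask(p,lo,hi,s=120,v=50):
    h=hsv(p);H=h[...,0].astype(int);k=(H>=lo)&(H<=hi) if lo<=hi else (H>=lo)|(H<=hi)
    return (k&(h[...,1]>=s)&(h[...,2]>=v)).astype(np.uint8)
E
python3 - <<'E'
from h import *
np.set_printoptions(precision=3,suppress=True)
for n in("scene","side"):
    z=np.load(n+".npz");p,d=z["p"],z["d"];X=cloud(n,p,d)
    for name,lo,hi,s,v in(("red",172,6,150,60),("yellow",20,30,180,90),("blue",105,118,150,50),("pink",160,172,60,100),("green",50,85,120,30),("white",0,180,0,0)):
        mk=mask(p,lo,hi,s,v)
        if name=="white":
            h=hsv(p);mk=((h[...,1]<30)&(h[...,2]>150)).astype(np.uint8)
        k,l,st,c=cv2.connectedComponentsWithStats(mk)
        for i in range(1,k):
            if st[i,4]<25: continue
            P=X[(l==i)&(d>0)]
            if len(P)<20 or P[:,0].mean()>1.3 or P[:,0].mean()<.2 or abs(P[:,1].mean())>.8: continue
            print(n,name,c[i].round(),st[i,4],"med",np.median(P,0),"lo",np.percentile(P,3,axis=0),"hi",np.percentile(P,97,axis=0))
z=np.load("side.npz");cv2.imwrite("pics/crop1.png",cv2.resize(z["p"][120:390,130:330,::-1],None,fx=2.2,fy=2.2,interpolation=cv2.INTER_CUBIC))
E
```

```text
scene red [227. 182.] 156 med [ 0.676 -0.009  0.278] lo [ 0.621 -0.148  0.122] hi [0.695 0.01  0.297]
scene red [260. 218.] 58 med [0.633 0.055 0.149] lo [0.616 0.048 0.139] hi [0.656 0.059 0.16 ]
scene red [280. 240.] 139 med [0.642 0.155 0.15 ] lo [0.62 0.14 0.14] hi [0.671 0.162 0.167]
scene red [370. 285.] 147 med [0.528 0.389 0.101] lo [0.505 0.373 0.091] hi [0.556 0.398 0.118]
scene yellow [217. 191.] 597 med [ 0.654 -0.129  0.11 ] lo [ 0.594 -0.221  0.105] hi [ 0.693 -0.061  0.117]
scene yellow [198. 184.] 127 med [ 0.679 -0.206  0.111] lo [ 0.656 -0.229  0.105] hi [ 0.692 -0.162  0.119]
scene yellow [248. 207.] 82 med [ 0.61  -0.025  0.111] lo [ 0.596 -0.048  0.107] hi [ 0.651 -0.013  0.118]
scene yellow [227. 217.] 32 med [ 0.69  -0.035  0.111] lo [ 0.68  -0.045  0.105] hi [ 0.699 -0.015  0.135]
scene yellow [243. 227.] 180 med [0.685 0.035 0.129] lo [0.66  0.013 0.125] hi [0.702 0.078 0.136]
scene yellow [275. 247.] 1523 med [0.657 0.161 0.129] lo [0.604 0.063 0.125] hi [0.711 0.221 0.136]
scene yellow [395. 335.] 206 med [0.546 0.503 0.021] lo [0.513 0.485 0.003] hi [0.564
[... 1608 characters left out ...]
257]
side pink [273. 302.] 864 med [0.466 0.199 0.019] lo [0.425 0.171 0.003] hi [0.494 0.249 0.04 ]
side green [441. 170.] 1049 med [ 0.248 -0.599  0.035] lo [ 0.187 -0.706  0.032] hi [ 0.325 -0.513  0.037]
side green [352. 215.] 234 med [ 0.422 -0.184  0.028] lo [ 0.369 -0.224  0.017] hi [ 0.462 -0.165  0.081]
side white [216. 318.] 798 med [0.518 0.338 0.079] lo [0.479 0.315 0.077] hi [0.561 0.362 0.085]
side white [194. 337.] 412 med [0.525 0.398 0.079] lo [0.486 0.364 0.077] hi [0.572 0.414 0.086]
side white [220. 351.] 405 med [0.494 0.364 0.021] lo [0.48  0.33  0.019] hi [0.508 0.399 0.023]
side white [158. 406.] 35 med [0.523 0.508 0.019] lo [0.519 0.503 0.018] hi [0.527 0.514 0.022]
```

View pics/crop1.png

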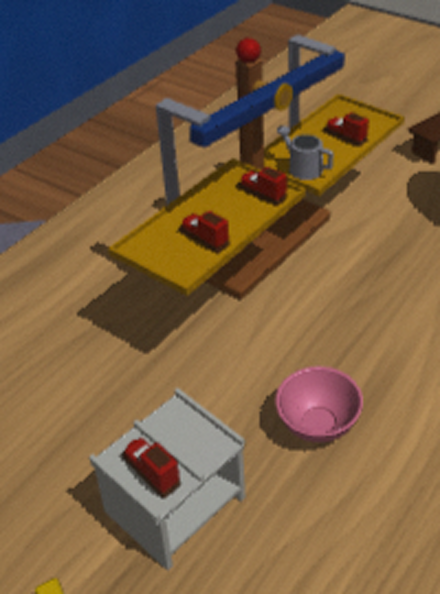

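The crop confirms red shoe_d in the left slot of the white rack. The can is at crop (308,158), with one shoe on the right pan at (350,127). Two shoes stand on the left pan. Next I measure heel tops, the pan frame and the can.

```bash
cat >> h.py <<'E'
def goal(theta,yaw=0.):
    z=np.array([np.sin(theta),0,-np.cos(theta)]);x=np.array([np.cos(theta),0,np.sin(theta)])
    M=np.column_stack([x,np.cross(z,x),z]);return Ro.from_euler("z",yaw)*Ro.from_matrix(M)
def plan(target,theta,yaw=0.,n=None,start=None):
    "rows (cm, rad) from the measured pose to a target pose, uniform"
    o=monitor.get_obs();p=o["tcp_pos"];R=Ro.from_rotvec(o["orientation"])
    if start is not None:p,R=start
    G=goal(theta,yaw);w=(R.inv()*G).as_rotvec();D=np.array(target)-p
    n=n or int(np.ceil(max(np.abs(w).max()/.145,np.linalg.norm(w)/.145,np.linalg.norm(D)/.048,1)))
    print("from",p.round(4),"w",w.round(3),"n",n)
    for i in range(n):
        print([(R.inv().apply(D/n)*100).round(2).tolist(),(w/n).round(3).tolist()]);R=R*Ro.from_rotvec(w/n)
    return np.array(target),G
E
python3 - <<'E'
from h import *
np.set_printoptions(precision=4,suppress=True)
for n in("scene","side"):
    z=np.load(n+".npz");p,d=z["p"],z["d"];X=cloud(n,p,d);h=hsv(p);P=X.reshape(-1,3);ok=(d>0).ravel()
    bl=mask(p,105,118,150,50).ravel()>0;B=P[bl&ok&(P[:,2]>.2)&(P[:,2]<.28)&(P[:,0]<.8)&(P[:,0]>.5)]
    k=np.polyfit(B[:,1],B[:,0],1);print(n,"beam dx/dy",k, "slope z",np.polyfit(B[:,1],B[:,2],1))
    ye=mask(p,20,30,150,60).ravel()>0
    for s in(-1,1):
        Y=P[ye&ok&(P[:,2]>.1)&(P[:,2]<.14)&(s*P[:,1]>.03)&(abs(P[:,1])<.25)&(P[:,0]>.55)&(P[:,0]<.75)]
        print("pan",s,"z",np.median(Y[:,2]),"x",[np.percentile(Y[abs(Y[:,1]-s*.17)<.03][:,0],q) for q in(1,99)],"ymax",np.percentile(s*Y[:,1],99.5))
    rd=(mask(p,170,8,100,30).ravel()>0)
    for nm,c,fz in(("R",(.62,-.134),.1105),("L1",(.63,.053),.1296),("L2",(.64,.155),.1296),("D",(.525,.388),.08)):
        near=ok&(abs(P[:,0]-c[0])<.05)&(abs(P[:,1]-c[1])<.025)
        A=P[near&rd&(P[:,2]>fz+.004)&(P[:,2]<fz+.042)]
        T=P[near&(P[:,2]>fz+.032)&(P[:,2]<fz+.042)&(h[...,0].ravel()*0+1>0)]
        print(nm,len(A),"x",np.percentile(A[:,0],[2,98]),"y",np.percentile(A[:,1],[2,98]),"| top",len(T),T.min(0) if len(T) else "",T.max(0) if len(T) else "")
    C=P[ok&(h[...,1].ravel()<70)&(P[:,0]>.57)&(P[:,0]<.70)&(P[:,1]>-.12)&(P[:,1]<-.0)&(P[:,2]>.118)&(P[:,2]<.16)]
    print("can",len(C),np.percentile(C,[5,50,95],axis=0))
plan((.49,-.134,.24),.55,-.05)
E
```

```text
scene beam dx/dy [0.0683 0.6508] slope z [0.074  0.2461]
pan -1 z 0.11008495859208159 x [np.float64(0.591279314453429), np.float64(0.6926084781073707)] ymax 0.22762871957369665
pan 1 z 0.12943540009773116 x [np.float64(0.6040430027183421), np.float64(0.7144683573836121)] ymax 0.22495990637101254
R 83 x [0.6148 0.6529] y [-0.1521 -0.1293] | top 18 [ 0.6089 -0.1476  0.1426] [ 0.6264 -0.133   0.148 ]
L1 76 x [0.6159 0.6572] y [0.0471 0.0589] | top 2 [0.6265 0.0556 0.1629] [0.6321 0.0574 0.1648]
L2 158 x [0.6193 0.6715] y [0.1388 0.1616] | top 65 [0.6143 0.1406 0.1618] [0.6442 0.1629 0.1697]
D 169 x [0.5046 0.5565] y [0.3706 0.398 ] | top 69 [0.5018 0.3771 0.1122] [0.5311 0.4002 0.1218]
can 155 [[ 0.616  -0.1161  0.1208]
 [ 0.6319 -0.0323  0.1474]
 [ 0.6984 -0.0247  0.1548]]
side beam dx/dy [0.0629 0.6363] slope z [0.0708 0.2439]
pan -1 z 0.1093443814549399 x [np.float64(0.5734173781704986), np.float64(0.6858486940680825)] ymax 0.22557446263449846
pan 1 z 0.12848374782118688 x [np.float64(0.5964685090033064), np.float64(0.7076057991828613)] ymax 0.22815463315129816
R 138 x [0.5908 0.6442
[... 422 characters left out ...]
-0.0372  0.145 ]
 [ 0.6898 -0.024   0.1562]]
from [ 0.1772 -0.6508  0.2304] w [-0.088  0.546  0.307] n 13
[[3.37, -3.2, -0.07], [-0.007, 0.042, 0.024]]
[[3.29, -3.28, 0.05], [-0.007, 0.042, 0.024]]
[[3.21, -3.36, 0.16], [-0.007, 0.042, 0.024]]
[[3.12, -3.44, 0.27], [-0.007, 0.042, 0.024]]
[[3.02, -3.51, 0.38], [-0.007, 0.042, 0.024]]
[[2.92, -3.58, 0.48], [-0.007, 0.042, 0.024]]
[[2.81, -3.66, 0.57], [-0.007, 0.042, 0.024]]
[[2.7, -3.72, 0.66], [-0.007, 0.042, 0.024]]
[[2.58, -3.79, 0.75], [-0.007, 0.042, 0.024]]
[[2.46, -3.86, 0.83], [-0.007, 0.042, 0.024]]
[[2.33, -3.92, 0.9], [-0.007, 0.042, 0.024]]
[[2.2, -3.98, 0.97], [-0.007, 0.042, 0.024]]
[[2.06, -4.04, 1.03], [-0.007, 0.042, 0.024]]
```

```bash
python3 -m crank '[[[3.37,-3.2,0],[-0.007,0.042,0.024]],[[3.3,-3.3,0.05],[-0.007,0.042,0.024]],[[3.2,-3.4,0.15],[-0.007,0.042,0.024]],[[3.1,-3.4,0.25],[-0.007,0.042,0.024]],[[3.0,-3.5,0.4],[-0.007,0.042,0.024]]]' 5
python3 -m crank '[[[2.9,-3.6,0.5],[-0.007,0.042,0.024]],[[2.8,-3.65,0.55],[-0.007,0.042,0.024]],[[2.7,-3.7,0.65],[-0.007,0.042,0.024]],[[2.6,-3.8,0.75],[-0.007,0.042,0.024]],[[2.45,-3.85,0.8],[-0.007,0.042,0.024]]]'
python3 -m crank '[[[2.35,-3.9,0.9],[-0.007,0.042,0.024]],[[2.2,-4.0,0.95],[-0.007,0.042,0.024]],[[2.05,-4.05,1.0],[-0.007,0.042,0.024]],[[0,0,0],[0,0,0]]]'
cat >> h.py <<'E'
def wrist(name):
    o=monitor.get_obs();p,d=optics.grab_frame("wrist");m=optics.camera_model("wrist")
    cv2.imwrite("pics/"+name+".png",p[:,:,::-1])
    H,W=d.shape;f=H/2/np.tan(np.radians(m["vertical_fov"])/2);v,u=np.mgrid[:H,:W]
    a=u-m["cx"];b=v-m["cy"];rr=np.hypot(a,b)+1e-9;t=rr/f
    ray=np.dstack([a/rr*np.tan(t),b/rr*np.tan(t),np.ones_like(t)])*d[...,None]
    he=m["hand_eye"];T=ray@he[:3,:3].T+he[:3,3];R=Ro.from_rotvec(o["orientation"]).as_matrix()
    return p,d,T@R.T+o["tcp_pos"]
def shoes(p,d,X,floor,lo=.030,hi=.042):
    h=hsv(p);rd=mask(p,170,8,100,25)
    k,l,st,c=cv2.connectedComponentsWithStats(cv2.morphologyEx(rd,cv2.MORPH_CLOSE,np.ones((7,7))))
    for i in range(1,k):
        if st[i,4]<150: continue
        s=(l==i)&(d>0);P=X[s]
        if abs(np.median(P[:,2])-floor-.025)>.03: continue
        T=P[(P[:,2]>floor+lo)&(P[:,2]<floor+hi)]
        print("shoe px",c[i].round(),st[i,4],"x",np.percentile(P[:,0],[1,99]).round(4),"y",np.percentile(P[:,1],[1,99]).round(4),"top",len(T),
          (np.percentile(T,[2,98],axis=0).round(4).tolist() if len(T)>20 else ""))
        if len(T)>20:
            (cx,cy),wh,an=cv2.minAreaRect((T[:,:2]*1000).astype(np.float32));print("   heel rect",round(cx,1),round(cy,1),wh,an)
E
python3 - <<'E'
from h import *
p,d,X=wrist("w1");shoes(p,d,X,.110)
plan((.56,-.137,.19),.55,-.065)
E
```

```text
clock: 0.6
tcp_pos: [0.2981, -0.4508, 0.2339]
orientation: [3.109, 0.224, 0.335]
contact_force: [1.4, -0.9, 0.5]
grip_width: 0.0506
gripper_force: 0.0
clock: 1.1
tcp_pos: [0.4184, -0.2526, 0.2377]
orientation: [3.057, 0.032, 0.661]
contact_force: [0.5, -0.8, -0.2]
grip_width: 0.05
gripper_force: 0.0
clock: 1.5
tcp_pos: [0.4903, -0.1322, 0.2401]
orientation: [3.009, -0.07, 0.847]
contact_force: [-0.3, -0.6, -0.2]
grip_width: 0.0496
gripper_force: 0.0
shoe px [ 94. 136.] 1139 x [0.6025 0.6567] y [0.0345 0.0543] top 467 [[0.6027, 0.0345, 0.1411], [0.6561, 0.052, 0.1516]]
   heel rect 630.7 44.0 (18.354116439819336, 57.095619201660156) 87.30773162841797
shoe px [281. 138.] 775 x [0.5935 0.6483] y [-0.1514 -0.129 ] top 418 [[0.5937, -0.1484, 0.1406], [0.6212, -0.1292, 0.1489]]
   heel rect 608.0 -139.0 (18.020084381103516, 28.98381996154785) 82.31893157958984
shoe px [ 24. 142.] 974 x [0.6103 0.6647] y [0.1356 0.1562] top 401 [[0.6105, 0.1359, 0.1403], [0.6638, 0.1514, 0.1515]]
   heel rect 638.3 145.7 (16.775428771972656, 56.88814926147461) 83.74240112304688
from [ 0.4894 -0.1349  0.2399] w [-0.005  0.002  0.016] n 2
[[1.72, -0.08, 3.97], [-0.003, 0.001, 0.008]]
[[1.71, -0.1, 3.97], [-0.003, 0.001, 0.008]]
```

View pics/w1.png

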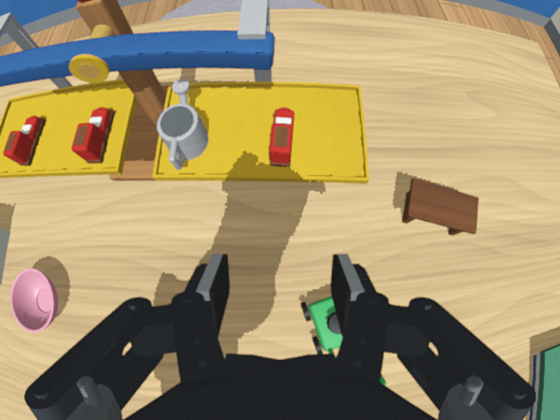

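The wrist view shows the target shoe at (281,138). The can is at (182,130), clear of the fingers, and the left-pan shoes are at (94,136) and (24,142). Approaching now.

```bash
python3 -m crank '[[[1.95,0.1,3.9],[-0.003,0.001,0.01]],[[1.95,0.1,3.9],[-0.003,0.001,0.01]],[[0,0.1,3],[0,0,0]],[[0,0,3],[0,0,0]]]' 5
python3 - <<'E'
from h import *
p,d,X=wrist("w2");shoes(p,d,X,.110)
plan((.612,-.139,.125),.55,-.085)
E
```

```text
clock: 1.95
tcp_pos: [0.58, -0.1493, 0.1613]
orientation: [3.0, -0.113, 0.833]
contact_force: [-0.5, -0.7, -0.7]
grip_width: 0.0497
gripper_force: 0.0
shoe px [260. 208.] 1788 x [0.5931 0.6498] y [-0.1523 -0.1294] top 1096 [[0.5936, -0.1492, 0.1435], [0.6226, -0.1296, 0.1488]]
   heel rect 608.3 -139.2 (19.34263038635254, 29.65736198425293) 82.51371765136719
shoe px [ 15. 207.] 1801 x [0.6032 0.6583] y [0.034  0.0494] top 957 [[0.6037, 0.0344, 0.1405], [0.6581, 0.0493, 0.1516]]
   heel rect 631.2 43.8 (18.292509078979492, 56.94652557373047) 86.47168731689453
from [ 0.5796 -0.1499  0.1596] w [0.001 0.01  0.01 ] n 2
[[0.46, -0.68, 2.29], [0.001, 0.005, 0.005]]
[[0.45, -0.68, 2.29], [0.001, 0.005, 0.005]]
```

```bash
python3 -m crank '[[[0.45,-0.9,2.3],[0,0.005,0.005]],[[0.45,-0.4,2.2],[0,0.005,0.005]],[[0,0,0],[0,0,0]]]'
python3 -m crank '[[[0,0,0],[0,0,0]],[[0,0,0],[0,0,0]],[[0,0,0],[0,0,0]],[[0,0,0],[0,0,0]]]' 0 25
python3 - <<'E'
from h import *
wrist("w3");o=monitor.get_obs();print(o["tcp_pos"],o["grip_width"],o["contact_force"])
E
```

```text
clock: 2.3
tcp_pos: [0.6015, -0.1435, 0.1372]
orientation: [2.997, -0.125, 0.839]
contact_force: [-0.6, -0.4, 0.6]
grip_width: 0.0497
gripper_force: 0.0
clock: 2.7
tcp_pos: [0.6017, -0.1429, 0.1392]
orientation: [2.995, -0.125, 0.844]
contact_force: [-0.7, -0.1, 1.2]
grip_width: 0.0189
gripper_force: 25.6
[ 0.6017711  -0.14285445  0.13912169] 0.018919092364643935 [-1.34211625  0.10590373  2.27375689]
```

View pics/w3.png

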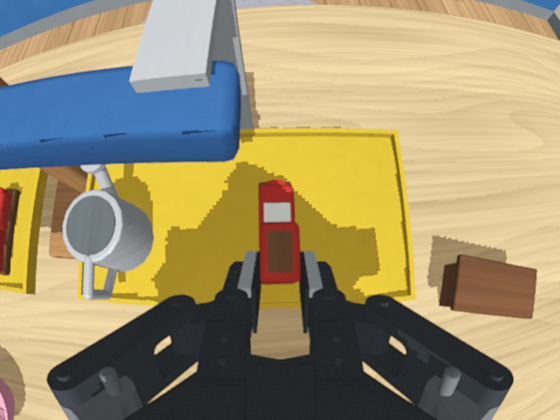

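The shoe sits between the tips at (278,245), but the grip is shallow, so I regrasp deeper.

```bash
python3 -m crank '[[[0,0,0],[0,0,0]],[[0,0,0],[0,0,0]],[[0.2,-0.15,0.8],[0,0,0]],[[0.2,-0.15,0.8],[0,0,0]],[[0,0,0],[0,0,0]]]' 4
python3 - <<'E'
from h import *
print(monitor.get_obs()["joints"]);plan((.611,-.139,.125),.55,-.085)
E
```

```text
clock: 3.25
tcp_pos: [0.6142, -0.1399, 0.1264]
orientation: [2.997, -0.124, 0.843]
contact_force: [-0.6, -0.2, 0.1]
grip_width: 0.0399
gripper_force: 0.0
[ 0.56157393  0.40079611 -0.50007197  2.15418375  1.12549977  0.17390125
 -2.57943672]
from [ 0.6142 -0.1399  0.1264] w [0.002 0.002 0.003] n 1
[[-0.35, -0.07, -0.05], [0.002, 0.002, 0.003]]
```

```bash
python3 -m crank '[[[0,0,0],[0,0,0]],[[0,0,0],[0,0,0]],[[0,0,0],[0,0,0]],[[0,0,0],[0,0,0]]]' 0 40
python3 -m crank '[[[0.5,0,-0.85],[0,0,0]],[[1.05,0,-1.7],[0,0,0]],[[1.05,0,-1.7],[0,0,0]],[[-2,0,-1.8],[0,0,0]],[[-3.4,0,-2.1],[0,0,0]]]'
python3 - <<'E'
from h import *
print(monitor.get_obs()["joints"]);s=plan((.535,-.135,.20),.55,-.085);s=plan((.535,.104,.205),.55,-.085,start=s);s=plan((.625,.100,.190),.55,-.065,start=s)
E
```

```text
clock: 3.65
tcp_pos: [0.6138, -0.1406, 0.1271]
orientation: [2.996, -0.125, 0.843]
contact_force: [0.0, -0.2, -0.3]
grip_width: 0.0193
gripper_force: 43.0
clock: 4.15
tcp_pos: [0.5495, -0.1345, 0.1838]
orientation: [2.995, -0.125, 0.85]
contact_force: [-0.2, -0.3, -0.1]
grip_width: 0.0193
gripper_force: 43.0
[ 0.92179235  0.25585133 -0.85303222  2.23346525  0.75913759  0.24079677
 -2.21122606]
from [ 0.5495 -0.1345  0.1838] w [ 0.002 -0.003  0.002] n 1
[[-0.38, 0.17, -2.13], [0.002, -0.003, 0.002]]
from [ 0.535 -0.135  0.2  ] w [0. 0. 0.] n 5
[[-0.29, -4.76, -0.3], [0.0, 0.0, 0.0]]
[[-0.29, -4.76, -0.3], [0.0, 0.0, 0.0]]
[[-0.29, -4.76, -0.3], [0.0, 0.0, 0.0]]
[[-0.29, -4.76, -0.3], [0.0, 0.0, 0.0]]
[[-0.29, -4.76, -0.3], [0.0, 0.0, 0.0]]
from [0.535 0.104 0.205] w [ 0.01  -0.    -0.017] n 2
[[3.44, -0.18, 2.99], [0.005, -0.0, -0.009]]
[[3.45, -0.14, 2.99], [0.005, -0.0, -0.009]]
```

```bash
python3 -m crank '[[[-0.4,0.1,-2.1],[0,-0.003,0]],[[-0.3,-4.7,-0.3],[0,0,0]],[[-0.3,-4.7,-0.3],[0,0,0]],[[-0.3,-4.7,-0.3],[0,0,0]],[[-0.3,-4.7,-0.3],[0,0,0]]]'
python3 -m crank '[[[-0.3,-4.7,-0.3],[0,0,0]],[[0,0,0],[0,0,0]],[[0,0,0],[0,0,0]]]'
python3 - <<'E'
from h import *
p,d,X=wrist("w4");shoes(p,d,X,.1295);print(monitor.get_obs()["joints"])
for n in("scene","side"): cv2.imwrite(f"pics/{n}4.png",optics.grab_frame(n)[0][:,:,::-1])
s=plan((.625,.100,.190),.55,-.065)
E
```

```text
clock: 4.65
tcp_pos: [0.5329, 0.052, 0.2018]
orientation: [2.995, -0.129, 0.841]
contact_force: [0.9, -0.1, -1.1]
grip_width: 0.0192
gripper_force: 43.0
clock: 4.95
tcp_pos: [0.5325, 0.0959, 0.2018]
orientation: [2.999, -0.117, 0.838]
contact_force: [0.4, 0.4, -1.1]
grip_width: 0.0194
gripper_force: 43.0
shoe px [334. 140.] 1422 x [0.6026 0.6584] y [0.0371 0.0586] top 725 [[0.603, 0.0394, 0.1602], [0.6311, 0.0585, 0.1679]]
   heel rect 617.6 48.6 (19.417936325073242, 29.73505973815918) 85.10661315917969
shoe px [199. 140.] 1554 x [0.6103 0.666 ] y [0.1362 0.1604] top 707 [[0.6108, 0.1401, 0.1599], [0.639, 0.1604, 0.1678]]
   heel rect 625.7 150.3 (19.00105094909668, 30.85430145263672) 81.48950958251953
[ 0.29329568  0.16828292 -0.7942032   2.25219764  0.9815361   0.4828496
 -2.94291962]
from [0.5328 0.0911 0.2012] w [ 0.016  0.006 -0.017] n 2
[[3.61, -0.85, 2.84], [0.008, 0.003, -0.008]]
[[3.61, -0.8, 2.85], [0.008, 0.003, -0.008]]
```

View pics/w4.png

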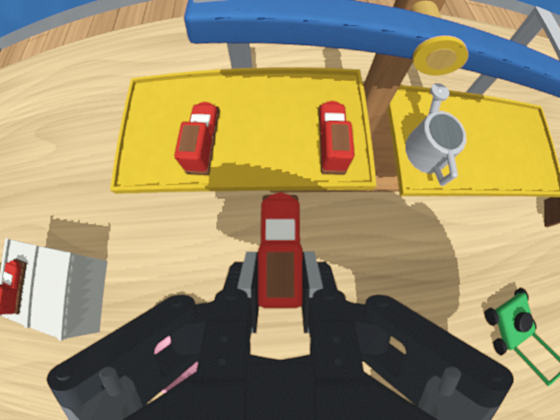

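The shoe is held level at (280,250). The gap between the two left shoes, (199,140) and (334,140), is straight ahead. Joint 7 is near its limit, so I advance in small steps and check.

```bash
python3 -m crank '[[[1.5,-0.4,-0.5],[0.004,0.003,-0.004]],[[2,-0.4,1],[0.004,0,-0.004]],[[0,0,0],[0,0,0]]]'
python3 - <<'E'
from h import *
print(monitor.get_obs()["joints"])
s=plan((.625,.100,.190),.55,-.065)
E
```

```text
clock: 5.4
tcp_pos: [0.5685, 0.096, 0.2164]
orientation: [3.001, -0.118, 0.846]
contact_force: [-0.3, -0.2, -0.5]
grip_width: 0.0192
gripper_force: 43.0
[ 0.310443    0.20741411 -0.79530975  2.17157351  0.94394995  0.51168894
 -2.85879547]
from [0.5685 0.096  0.2164] w [ 0.007  0.    -0.012] n 2
[[1.7, -0.42, 2.59], [0.004, 0.0, -0.006]]
[[1.7, -0.4, 2.59], [0.004, 0.0, -0.006]]
```

```bash
python3 -m crank '[[[1.7,-0.42,2.6],[0.004,0,-0.006]],[[1.7,-0.4,2.6],[0.004,0,-0.006]],[[0,0,0],[0,0,0]]]'
python3 - <<'E'
from h import *
print(monitor.get_obs()["joints"])
p,d,X=wrist("w5");shoes(p,d,X,.1295)
s=plan((.625,.100,.148),.55,-.065)
E
```

```text
clock: 5.7
tcp_pos: [0.6241, 0.0998, 0.1867]
orientation: [3.007, -0.096, 0.841]
contact_force: [-0.5, -0.5, -0.0]
grip_width: 0.0191
gripper_force: 42.9
[ 0.23438794  0.34221649 -0.70954174  2.08747737  1.07499358  0.51628005
 -2.91734387]
shoe px [202. 255.] 2118 x [0.6118 0.6658] y [0.1359 0.1601] top 997 [[0.6121, 0.14, 0.161], [0.6401, 0.1601, 0.1678]]
   heel rect 626.3 150.2 (19.0126895904541, 29.375102996826172) 80.98472595214844
shoe px [361. 257.] 2047 x [0.6052 0.6576] y [0.0369 0.0591] top 986 [[0.6052, 0.039, 0.1607], [0.6328, 0.0585, 0.1679]]
   heel rect 618.6 48.5 (19.46100616455078, 29.2833251953125) 85.37055206298828
from [0.6227 0.1005 0.1871] w [-0.001  0.005  0.002] n 1
[[-1.83, 0.03, 3.47], [-0.001, 0.005, 0.002]]
```

```bash
python3 -m crank '[[[-0.6,0,1.15],[0,0.002,0]],[[-0.6,0,1.15],[0,0.002,0]],[[-0.5,0,0.9],[0,0.002,0]],[[0,0,0],[0,0,0]],[[0,0,0],[0,0,0]]]'
python3 - <<'E'
from h import *
print(monitor.get_obs()["joints"][6])
s=plan((.625,.100,.146),.55,-.065)
p,d=optics.grab_frame("side");X=cloud("side",p,d);cv2.imwrite("pics/s5.png",cv2.resize(p[130:270,150:350,::-1],None,fx=3,fy=3))
E
```

```text
clock: 6.25
tcp_pos: [0.6231, 0.1038, 0.1559]
orientation: [3.006, -0.084, 0.848]
contact_force: [0.2, -0.1, 0.1]
grip_width: 0.019
gripper_force: 43.0
-2.9573527389150773
from [0.6231 0.1038 0.1559] w [-0.003 -0.     0.008] n 1
[[-0.34, 0.36, 0.95], [-0.003, -0.0, 0.008]]
```

View pics/s5.png

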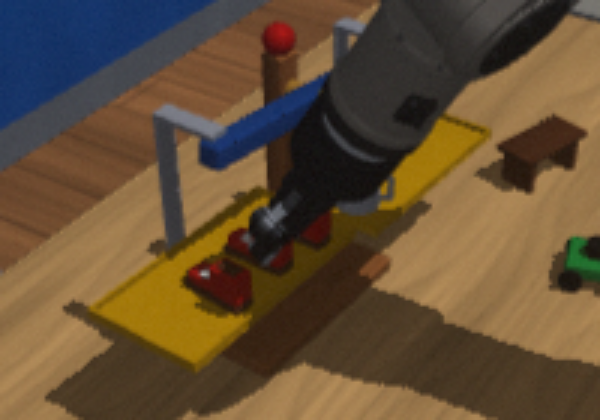

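The held shoe is upright between its neighbours, just above the pan. Joint 7 is at its limit, so I yaw slightly left to relieve it and lower.

```bash
python3 -m crank '[[[0,0.2,0],[0.03,0,-0.05]],[[-0.3,0.15,0.5],[0.01,0,-0.02]],[[-0.25,0,0.5],[0,0,0]],[[0,0,0],[0,0,0]]]'
python3 - <<'E'
from h import *
print(monitor.get_obs()["joints"])
s=plan((.625,.100,.146),.55,-.0)
E
```

```text
clock: 6.7
tcp_pos: [0.624, 0.098, 0.1433]
orientation: [-3.022, -0.031, -0.851]
contact_force: [0.4, 0.1, -0.6]
grip_width: 0.0192
gripper_force: 43.0
[-0.16837592  0.33736188 -0.20378887  2.15640023  1.09195792  0.26720086
 -2.90590511]
from [0.624  0.098  0.1433] w [-0.007  0.001  0.019] n 1
[[0.23, -0.2, -0.18], [-0.007, 0.001, 0.019]]
```

```bash
python3 -m crank '[[[0,0,0],[0,0,0]],[[0,0,0],[0,0,0]],[[0,0,0],[0,0,0]],[[0,0,-1.5],[0,0,0]],[[0,0,-3],[0,0,0]]]' 3.5
python3 -m crank '[[[-0.5,0,-4],[0,0,0]],[[0,0,-3],[0,0,0]],[[0,0,0],[0,0,0]]]'
python3 - <<'E'
from h import *
print(monitor.get_obs()["joints"])
p,d,X=wrist("w6");shoes(p,d,X,.128)
Y=X[(mask(p,20,30,150,60)>0)&(d>0)];
for s in(1,-1):
    q=Y[(s*Y[:,1]>.03)&(abs(Y[:,1])<.24)&(Y[:,2]>.09)&(Y[:,2]<.14)];print("pan",s,np.median(q[:,2]),len(q))
E
```

```text
clock: 7.2
tcp_pos: [0.6001, 0.0991, 0.1812]
orientation: [-3.023, -0.036, -0.848]
contact_force: [0.5, -0.7, -0.1]
grip_width: 0.035
gripper_force: 0.0
clock: 7.5
tcp_pos: [0.5602, 0.0994, 0.2436]
orientation: [-3.018, -0.036, -0.862]
contact_force: [1.7, -0.0, -0.7]
grip_width: 0.035
gripper_force: 0.0
[ 0.0050722   0.09016077 -0.42173745  2.18887833  0.62078451  0.41690746
 -2.46697806]
shoe px [224. 186.] 1164 x [0.6104 0.6666] y [0.1361 0.1601] top 562 [[0.6109, 0.14, 0.159], [0.6392, 0.1602, 0.1659]]
   heel rect 625.7 150.4 (19.060638427734375, 29.55244255065918) 80.60513305664062
shoe px [282. 194.] 956 x [0.6046 0.6605] y [0.0893 0.1076] top 545 [[0.6047, 0.0893, 0.1601], [0.633, 0.1071, 0.1659]]
   heel rect 619.2 98.3 (29.588245391845703, 18.052391052246094) 0.968082070350647
shoe px [342. 197.] 1084 x [0.6026 0.6592] y [0.0371 0.0585] top 543 [[0.6031, 0.0395, 0.1586], [0.632, 0.0581, 0.1656]]
   heel rect 618.2 48.5 (18.49441909790039, 30.768476486206055) 84.78748321533203
pan 1 0.12836752292596737 17101
pan -1 0.1138029695815905 9601
```

View pics/w6.png

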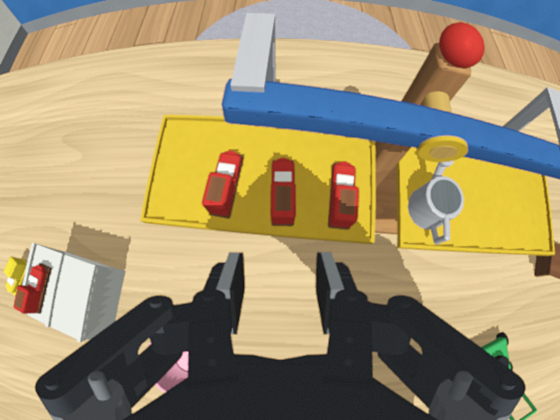

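All three shoes stand on the left pan at (225,185), (283,192) and (343,195), with the can alone on the right pan. Next is shoe_d, visible at (32,288).

Run:
```python
from h import *
for n in("scene","side"):
    z=np.load(n+".npz");p,d=z["p"],z["d"];X=cloud(n,p,d);h=hsv(p)
    W=X[(h[...,1]<40)&(h[...,2]>120)&(d>0)&(X[...,2]>.074)&(X[...,2]<.09)&(X[...,0]>.4)&(X[...,0]<.65)&(X[...,1]>.28)&(X[...,1]<.45)]
    print(cv2.minAreaRect((W[:,:2]*1000).astype(np.float32)))
p,d,X=wrist("w7");shoes(p,d,X,.08)
s=plan((.44,.36,.20),.55,0.1)
```

```text
((529.9285888671875, 358.1575012207031), (105.96550750732422, 91.78643798828125), 80.75730895996094)
((524.3555297851562, 361.7186279296875), (105.00483703613281, 90.74176788330078), 80.32139587402344)
shoe px [ 29. 292.] 883 x [0.4986 0.5538] y [0.3695 0.3945] top 343 [[0.4991, 0.3755, 0.1102], [0.5268, 0.3948, 0.1188]]
   heel rect 512.8 385.5 (18.768781661987305, 29.569530487060547) 73.87753295898438
from [0.5603 0.0983 0.2404] w [ 0.044 -0.002 -0.064] n 7
[[-1.69, -3.78, -0.38], [0.006, -0.0, -0.009]]
[[-1.65, -3.8, -0.36], [0.006, -0.0, -0.009]]
[[-1.62, -3.81, -0.33], [0.006, -0.0, -0.009]]
[[-1.58, -3.83, -0.31], [0.006, -0.0, -0.009]]
[[-1.55, -3.85, -0.28], [0.006, -0.0, -0.009]]
[[-1.51, -3.86, -0.26], [0.006, -0.0, -0.009]]
[[-1.48, -3.88, -0.23], [0.006, -0.0, -0.009]]
```

Shoe_d is yawed about −0.18, which would drive joint 7 past its limit. I flip the tool half a turn about its own axis, which gives the same grasp with far more joint 7 margin.

```bash
T='[0,0,0],[0,0,-0.149]'; 
python3 -m crank '[[[0,0,-4],[0,0,0]],[[0,0,-2],[0,0,-0.149]],[[0,0,0],[0,0,-0.149]],[[0,0,0],[0,0,-0.149]],[[0,0,0],[0,0,-0.149]]]' | head -3
python3 -m crank '[[[0,0,0],[0,0,-0.149]],[[0,0,0],[0,0,-0.149]],[[0,0,0],[0,0,-0.149]],[[0,0,0],[0,0,-0.149]],[[0,0,0],[0,0,-0.149]]]' | head -3
python3 -m crank '[[[0,0,0],[0,0,-0.149]],[[0,0,0],[0,0,-0.149]],[[0,0,0],[0,0,-0.149]],[[0,0,0],[0,0,-0.149]],[[0,0,0],[0,0,-0.149]]]' | head -3
python3 -m crank '[[[0,0,0],[0,0,-0.149]],[[0,0,0],[0,0,-0.149]],[[0,0,0],[0,0,-0.149]],[[0,0,0],[0,0,-0.149]],[[0,0,0],[0,0,-0.149]]]' | head -3
python3 -m crank '[[[0,0,0],[0,0,-0.149]],[[0,0,0],[0,0,-0.149]],[[0,0,0],[0,0,0]],[[0,0,0],[0,0,0]]]'
cat >> h.py <<'E'
_g=goal
def goal(theta,yaw=0.): return _g(theta,yaw)*Ro.from_euler("z",np.pi)
E
python3 - <<'E'
from h import *
print(monitor.get_obs()["joints"])
s=plan((.44,.386,.19),.55,-.17)
E
```

```text
clock: 8.1
tcp_pos: [0.5287, 0.0976, 0.2894]
orientation: [2.74, 0.886, 0.774]
clock: 8.6
tcp_pos: [0.5287, 0.0977, 0.289]
orientation: [2.12, 1.733, 0.602]
clock: 9.1
tcp_pos: [0.5287, 0.0977, 0.289]
orientation: [1.297, 2.303, 0.374]
clock: 9.6
tcp_pos: [0.5287, 0.0977, 0.289]
orientation: [0.364, 2.573, 0.112]
clock: 10.0
tcp_pos: [0.5286, 0.0979, 0.2896]
orientation: [-0.009, 2.593, 0.008]
contact_force: [0.6, 0.4, 0.2]
grip_width: 0.0354
gripper_force: 0.0
[-0.0653137  -0.03483346 -0.3495111   2.18718877  0.40507424  0.51087879
  0.85314061]
from [0.5286 0.0979 0.2896] w [ 0.097 -0.002  0.15 ] n 7
[[1.8, 4.12, 0.59], [0.014, -0.0, 0.021]]
[[1.89, 4.09, 0.53], [0.014, -0.0, 0.021]]
[[1.98, 4.05, 0.47], [0.014, -0.0, 0.021]]
[[2.06, 4.02, 0.42], [0.014, -0.0, 0.021]]
[[2.15, 3.98, 0.36], [0.014, -0.0, 0.021]]
[[2.23, 3.93, 0.31], [0.014, -0.0, 0.021]]
[[2.32, 3.89, 0.25], [0.014, -0.0, 0.021]]
```

```bash
python3 -m crank '[[[1.3,4.15,0.8],[0.014,0,0.021]],[[1.4,4.1,0.8],[0.014,0,0.021]],[[1.5,4.05,0.7],[0.014,0,0.021]],[[1.6,4.0,0.7],[0.014,0,0.021]],[[1.65,4.0,0.6],[0.014,0,0.021]]]' | head -3
python3 -m crank '[[[1.7,3.95,0.6],[0.014,0,0.021]],[[1.8,3.9,0.5],[0.014,0,0.021]],[[0,0,0],[0,0,0]],[[0,0,0],[0,0,0]]]'
python3 - <<'E'
from h import *
print(monitor.get_obs()["joints"])
p,d,X=wrist("w8");shoes(p,d,X,.08)
B=X[(d>0)&(hsv(p)[...,1]<40)&(X[...,2]>.06)&(X[...,2]<.1)];print(np.median(B[:,2]) if len(B) else "no board",len(B))
s=plan((.516,.384,.100),.55,-.17)
E
```

```text
clock: 10.5
tcp_pos: [0.4925, 0.2925, 0.2236]
orientation: [0.146, 2.59, -0.043]
clock: 10.9
tcp_pos: [0.4774, 0.3728, 0.195]
orientation: [0.203, 2.589, -0.064]
contact_force: [0.4, -0.5, 0.5]
grip_width: 0.0349
gripper_force: 0.0
[-0.54911166  0.36572779 -0.58509448  2.00232178  0.97677711  0.9114671
 -0.33215645]
shoe px [306. 183.] 1338 x [0.4957 0.5489] y [0.3713 0.3996] top 633 [[0.4964, 0.3768, 0.1103], [0.5246, 0.399, 0.1181]]
   heel rect 511.0 387.7 (19.307144165039062, 30.191837310791016) 76.22559356689453
0.08108519572210245 8637
from [0.4782 0.3712 0.1957] w [ 0.    -0.003  0.012] n 3
[[0.65, 0.64, 3.33], [0.0, -0.001, 0.004]]
[[0.66, 0.64, 3.33], [0.0, -0.001, 0.004]]
[[0.66, 0.64, 3.33], [0.0, -0.001, 0.004]]
```

View pics/w8.png

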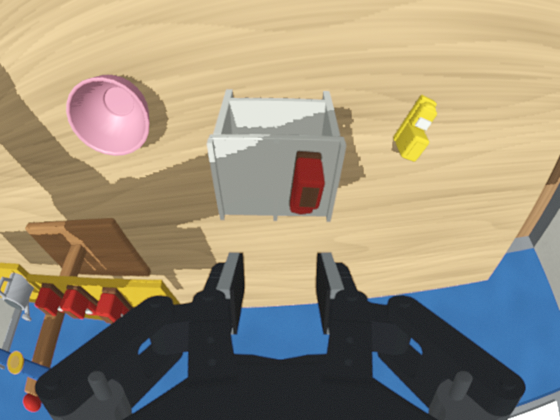

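The wrist view shows shoe_d on the rack at (308,183), between the open fingers' line. The yellow look-alike at (415,130) is well clear. Descending.

```bash
python3 -m crank '[[[0.65,0.8,3.3],[0.009,-0.001,0.014]],[[0.65,0.7,3.3],[0.009,-0.001,0.014]],[[0.4,0.5,1.8],[0.003,0,0.006]],[[0,0,0],[0,0,0]],[[0,0,0],[0,0,0]]]'
python3 - <<'E'
from h import *
p,d,X=wrist("w9");shoes(p,d,X,.08)
s=plan((.517,.386,.0965),.55,-.2)
E
```

```text
clock: 11.45
tcp_pos: [0.5109, 0.3848, 0.1164]
orientation: [0.257, 2.58, -0.08]
contact_force: [-0.2, -0.4, 1.1]
grip_width: 0.035
gripper_force: 0.0
shoe px [287. 238.] 2279 x [0.4956 0.5214] y [0.3788 0.4002] top 1056 [[0.4961, 0.3788, 0.1103], [0.5218, 0.3997, 0.1178]]
   heel rect 510.0 388.8 (19.11920928955078, 27.528724670410156) 77.28702545166016
from [0.5108 0.3854 0.1172] w [-0.004  0.001  0.003] n 1
[[0.57, 0.19, 2.07], [-0.004, 0.001, 0.003]]
```

```bash
python3 -m crank '[[[0.3,0.2,1.1],[0,0,0.003]],[[0.3,0.15,1.0],[0,0,0]],[[0,0,0],[0,0,0]],[[0,0,0],[0,0,0]]]'
python3 -m crank '[[[0,0,0],[0,0,0]],[[0,0,0],[0,0,0]],[[0,0,0],[0,0,0]],[[0,0,0],[0,0,0]]]' 0 40
python3 - <<'E'
from h import *
print(monitor.get_obs()["joints"])
s=plan((.517,.387,.175),.55,-.2)
s=plan((.54,.192,.21),.55,-.1,start=s)
s=plan((.62,.192,.19),.55,-.06,start=s)
E
```

```text
clock: 11.9
tcp_pos: [0.5166, 0.3881, 0.0943]
orientation: [0.258, 2.581, -0.079]
contact_force: [0.3, 1.0, -0.6]
grip_width: 0.0351
gripper_force: 0.0
clock: 12.3
tcp_pos: [0.5167, 0.3885, 0.0949]
orientation: [0.258, 2.581, -0.078]
contact_force: [-0.9, 0.1, 0.0]
grip_width: 0.0196
gripper_force: 39.2
[-0.60763324  0.57012417 -0.49419572  1.97044661  1.17400262  0.85541093
 -0.54250205]
from [0.5167 0.3885 0.0949] w [-0.003  0.     0.002] n 2
[[-2.12, -0.08, -3.4], [-0.002, 0.0, 0.001]]
[[-2.12, -0.08, -3.4], [-0.002, 0.0, 0.001]]
from [0.517 0.387 0.175] w [-0.052  0.    -0.085] n 5
[[-1.41, -3.73, 0.04], [-0.01, 0.0, -0.017]]
[[-1.35, -3.75, 0.0], [-0.01, 0.0, -0.017]]
[[-1.28, -3.78, -0.03], [-0.01, 0.0, -0.017]]
[[-1.22, -3.8, -0.07], [-0.01, 0.0, -0.017]]
[[-1.15, -3.82, -0.11], [-0.01, 0.0, -0.017]]
from [0.54  0.192 0.21 ] w [-0.021 -0.    -0.034] n 2
[[-2.87, 0.4, 2.93], [-0.01, -0.0, -0.017]]
[[-2.88, 0.32, 2.94], [-0.01, -0.0, -0.017]]
```

```bash
python3 -m crank '[[[-1,0,-1.6],[0,0,0]],[[-2.1,0,-3.4],[0,0,0]],[[-1.1,0,-1.8],[0,0,0]],[[0,0,0],[0,0,0]]]' | head -3
python3 -m crank '[[[-1.4,-3.75,0],[-0.01,0,-0.017]],[[-1.35,-3.75,0],[-0.01,0,-0.017]],[[-1.3,-3.8,0],[-0.01,0,-0.017]],[[-1.2,-3.8,-0.1],[-0.01,0,-0.017]],[[-1.1,-3.8,-0.1],[-0.01,0,-0.017]]]' | head -3
python3 -m crank '[[[0,0,0],[0,0,0]],[[0,0,0],[0,0,0]]]'
python3 - <<'E'
from h import *
print(monitor.get_obs()["joints"])
p,d,X=wrist("w10")
s=plan((.62,.192,.19),.55,-.06)
E
```

```text
clock: 12.7
tcp_pos: [0.5182, 0.3902, 0.1784]
orientation: [0.26, 2.577, -0.072]
clock: 13.2
tcp_pos: [0.5386, 0.1914, 0.2096]
orientation: [0.129, 2.591, -0.046]
clock: 13.4
tcp_pos: [0.539, 0.192, 0.2099]
orientation: [0.133, 2.59, -0.046]
contact_force: [-0.0, 0.2, -0.7]
grip_width: 0.0192
gripper_force: 39.3
[-0.19970672  0.19766823 -0.5129294   2.16571039  0.94035662  0.60853227
  0.04104323]
from [0.5389 0.1938 0.2099] w [-0.027 -0.001 -0.033] n 2
[[-2.93, 0.33, 2.96], [-0.013, -0.001, -0.017]]
[[-2.94, 0.24, 2.96], [-0.013, -0.001, -0.017]]
```

View pics/w10.png

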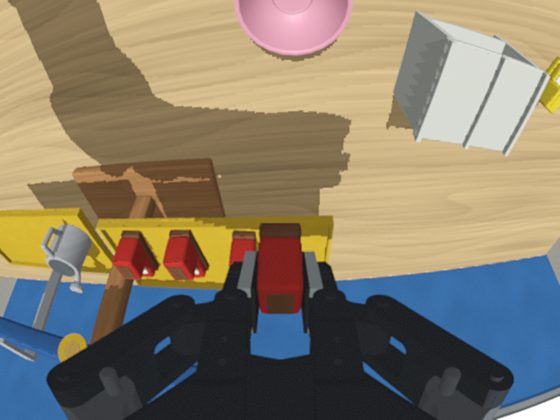

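Shoe_d is held upright at (280,275), with the other three shoes at (132,255), (182,252) and (243,250). The free end of the pan is ahead.

```bash
python3 -m crank '[[[-2.9,0.4,2.6],[-0.013,0,-0.017]],[[-2.9,0.35,2.7],[-0.013,0,-0.017]],[[-1.0,0.1,1.0],[0,0,0]],[[0,0,0],[0,0,0]],[[0,0,0],[0,0,0]]]'
python3 - <<'E'
from h import *
print(monitor.get_obs()["joints"])
p,d,X=wrist("w11");shoes(p,d,X,.128)
Y=X[(mask(p,20,30,150,60)>0)&(d>0)];q=Y[(Y[:,1]>.16)&(Y[:,1]<.24)&(Y[:,2]>.1)];print("pan",np.median(q[:,2]),np.percentile(q,[1,99],axis=0).round(4))
s=plan((.632,.195,.145),.55,-.06)
E
```

```text
clock: 13.95
tcp_pos: [0.6291, 0.1958, 0.1912]
orientation: [0.074, 2.593, -0.022]
contact_force: [-0.4, -0.3, -0.2]
grip_width: 0.0193
gripper_force: 39.3
[-0.15446614  0.34586263 -0.46639776  2.01960186  0.98854211  0.56050867
  0.15538558]
shoe px [ 97. 203.] 4998 x [0.6027 0.6565] y [0.0422 0.1089] top 1566 [[0.6032, 0.0432, 0.1582], [0.6313, 0.1085, 0.1656]]
   heel rect 618.5 75.0 (68.95597076416016, 31.15742301940918) 88.64472961425781
shoe px [205. 201.] 2086 x [0.6098 0.6614] y [0.1431 0.163 ] top 938 [[0.6102, 0.1431, 0.1583], [0.6387, 0.1626, 0.1653]]
   heel rect 625.5 152.2 (19.062503814697266, 30.335391998291016) 81.35149383544922
pan 0.12848237514528857 [[0.6006 0.1607 0.1254]
 [0.7048 0.2254 0.1351]]
from [0.6289 0.1957 0.1916] w [ 0.    -0.002  0.003] n 1
[[2.16, -0.04, 4.14], [0.0, -0.002, 0.003]]
```

```bash
python3 -m crank '[[[0.7,0.2,1.5],[0,0,0]],[[0.75,0.05,1.35],[0,0,0]],[[0.6,0,1.1],[0,0,0]],[[0,0,0],[0,0,0]],[[0,0,0],[0,0,0]]]'
python3 - <<'E'
from h import *
s=plan((.632,.198,.135),.55,-.06)
E
```

```text
clock: 14.5
tcp_pos: [0.6329, 0.1972, 0.1482]
orientation: [0.075, 2.591, -0.023]
contact_force: [0.4, -0.3, 0.5]
grip_width: 0.0199
gripper_force: 39.3
from [0.6329 0.1972 0.1482] w [-0.    -0.001  0.002] n 1
[[0.77, 0.08, 1.08], [-0.0, -0.001, 0.002]]
```

```bash
python3 -m crank '[[[0.2,0,0.4],[0,0,0]],[[0.25,0,0.4],[0,0,0]],[[0.2,0,0.3],[0,0,0]],[[0,0,0],[0,0,0]],[[0,0,0],[0,0,0]]]'
python3 -m crank '[[[0,0,0],[0,0,0]],[[0,0,0],[0,0,0]],[[0,0,0],[0,0,0]],[[0,0,0],[0,0,0]],[[0,0,0],[0,0,0]]]'
python3 -m crank '[[[0,0,0],[0,0,0]],[[0,0,0],[0,0,0]],[[0,0,0],[0,0,0]],[[0,0,-1],[0,0,0]],[[0,0,-2],[0,0,0]]]' 3
python3 -m crank '[[[0,0,-3],[0,0,0]],[[0,0,-4],[0,0,0]],[[0,0,-3],[0,0,0]],[[0,0,0],[0,0,0]],[[0,0,0],[0,0,0]]]' 
python3 -m crank '[[[0,0,0],[0,0,0]],[[0,0,0],[0,0,0]],[[0,0,0],[0,0,0]],[[0,0,0],[0,0,0]],[[0,0,0],[0,0,0]]]'
cat > chk.py <<'E'
from h import *
p,d,X=wrist("w12");shoes(p,d,X,.120)
for n in("scene","side"):
    p,d=optics.grab_frame(n);X=cloud(n,p,d);P=X.reshape(-1,3);ok=(d>0).ravel()
    bl=(mask(p,105,118,150,50).ravel()>0)&ok&(P[:,2]>.2)&(P[:,2]<.28)&(P[:,0]<.8)&(P[:,0]>.5);B=P[bl]
    ye=(mask(p,20,30,150,60).ravel()>0)&ok
    z=[np.median(P[ye&(P[:,2]>.1)&(P[:,2]<.14)&(s*P[:,1]>.03)&(abs(P[:,1])<.25)&(P[:,0]>.55)&(P[:,0]<.75)][:,2]) for s in(1,-1)]
    print(n,"beam slope",np.polyfit(B[:,1],B[:,2],1)[0].round(4),"pans L,R",np.round(z,4),"angle",(z[0]-z[1])/.24)
    shoes(p,d,X,.120)
    g=(hsv(p)[...,1].ravel()<70)&ok&(abs(P[:,0]-.64)<.06)&(P[:,1]>-.12)&(P[:,1]<0)&(P[:,2]>.128)&(P[:,2]<.175);C=P[g]
    print("can",np.percentile(C,[5,50,95],axis=0).round(3).tolist())
    for nm,lo,hi,s,v,box in(("bowl",160,172,60,100,None),("mower",50,85,120,30,(.36,.5))):
        q=P[(mask(p,lo,hi,s,v).ravel()>0)&ok&(P[:,0]>.36)&(P[:,0]<.55)&(P[:,2]<.1)];print(nm,np.median(q,0).round(3))
E
python3 chk.py
```

```text
clock: 15.0
tcp_pos: [0.6338, 0.1962, 0.1348]
orientation: [0.077, 2.592, -0.024]
contact_force: [-0.4, -0.6, 0.5]
grip_width: 0.0193
gripper_force: 39.4
clock: 15.5
tcp_pos: [0.634, 0.1963, 0.1351]
orientation: [0.077, 2.591, -0.024]
contact_force: [0.0, -0.1, -0.4]
grip_width: 0.0193
gripper_force: 39.4
clock: 16.0
tcp_pos: [0.6176, 0.1967, 0.1599]
orientation: [0.077, 2.593, -0.025]
contact_force: [-0.5, -0.0, -0.0]
grip_width: 0.0297
gripper_force: 0.0
clock: 16.5
tcp_pos: [0.5661, 0.2005, 0.2469]
orientation: [0.077, 2.589, -0.023]
contact_force: [0.0, -0.2, 0.0]
grip_width: 0.0301
gripper_force: 0.0
clock: 17.0
tcp_pos: [0.5661, 0.2004, 0.2454]
orientation: [0.077, 2.592, -0.024]
contact_force: [0.4, 0.0, -0.2]
grip_width: 0.0301
gripper_force: 0.0
shoe px [170. 198.] 1243 x [0.604  0.6562] y [0.0907 0.1091] top 452 [[0.6044, 0.0908, 0.1503], [0.6316, 0.1086, 0.1578]]
   heel rect 618.7 99.6 (29.63102912902832, 18.658082962036133) 2.038813591003418
shoe px [227. 198.] 922 x [0.6098 0.6626] y [0.1424 0.1626] top 429 [[0.6104, 0.1426, 0.1507], [0.6395, 0.1618, 0.1579]]
   heel re
[... 603 characters left out ...]
[0.0499 0.2062] top 195 [[0.6112, 0.0887, 0.1502], [0.6461, 0.2051, 0.1592]]
   heel rect 627.6 133.0 (150.89662170410156, 29.904998779296875) 83.17718505859375
can [[0.622, -0.116, 0.132], [0.635, -0.031, 0.155], [0.699, -0.024, 0.165]]
bowl [0.451 0.194 0.018]
mower [ 0.443 -0.19   0.029]
side beam slope -0.0454 pans L,R [0.1186 0.1193] angle -0.002789624983613563
shoe px [229. 224.] 903 x [0.5324 0.6669] y [0.0447 0.2252] top 269 [[0.6013, 0.0437, 0.1504], [0.6381, 0.2078, 0.1566]]
   heel rect 620.2 124.2 (170.3797149658203, 33.2070426940918) 84.80906677246094
can [[0.589, -0.044, 0.13], [0.609, -0.031, 0.137], [0.631, -0.023, 0.156]]
bowl [0.466 0.198 0.019]
mower [ 0.423 -0.185  0.028]
```

The pans are level: 0.1194 against 0.1200 m in the scene view, with the side view agreeing. All four heel tops are at the upright height, and the arm is clear.

```bash
python3 -c "
from bench import r
print(r.hand_in())"
```

```text
the job is handed in; nothing more can be done
None
```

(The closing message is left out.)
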